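# Stock the tea drawer

## Robot

A 6-joint arm with a two-finger parallel gripper is mounted at the origin on the work surface. World frame = base frame: x ahead of the robot, y to its left, z up, the work surface at z = 0. Lengths are in m, angles in rad, forces in N, time in s.
With the tool pointing down it reaches from about 0.2 to 0.875 m from the base axis. Payload 3.4 kg.
Tool frame: the origin (TCP) lies midway between the tips of the shut fingers; the grasp point (between the pads) lies 19 mm behind it; z points along the fingers, y is the line along which they close (so a half turn about z gives the same grasp; the last joint's range is limited). The gripper opens to 94 mm and grips with 3 to 60 N. Pads are 16 mm wide; open, the fingers measure 119 mm over their backs; the gripper's body (75 mm by 177 mm) begins 78 mm behind the grasp point.
Start: joints at [0.988, 0.276, 1.505, -0, 1.361, -0.121], TCP at [0.256, 0.515, 0.205] pointing down, gripper open.
Joint ranges: [-2.89, 2.89], [-0.75, 2.08], [0.22, 2.7], [-1.18, 4.32], [0.11, 2.71], [-2.7, 2.7]. Speed limits (rad/s): [2.57, 2.57, 3.14, 3.14, 3.14, 3.14].

## Interface

Orientations are given as a rotation vector (axis times angle).
In Python, from cell import r, imaging, job gives the robot as it stands.
- The arm moves only by the tool servo_tool, never from a script. Its argument "commands" is a list of rows, each a list of 3 entries, a list of its own where there are three numbers: the opening, from 0 (shut) to 1 (fully open), then the shift along the tool's x, y, z in cm, then the turn, a rotation vector about the tool's x, y, z in rad. A call has 1 to 20 rows; each row is the pose to reach, as a shift and turn from the pose commanded when the call began, along the tool's axes at that moment; what a row does not reach only later rows make up. A row lasts 1/10 s, in which the tool goes at most 50 mm and 8.59 degrees, less where a joint would pass 70% of its speed; a pose out of reach is approached as far as the arm can. A call with a gripper value outside its range is refused whole. The fingers move at their own pace and stop on an object; "grip_force" is the grip in N (left out, the last holds). Time passes only in rows, so rows that repeat a pose let the fingers close. It gives the time, the measured TCP pose, the force, the opening and the grip force at its end, in the units of the state.
- r.observe(): the state, without advancing time (a new reading comes with each control period).
- imaging.capture(name): name is "scene" or "top" or "wrist"; returns (picture, depth): 420x560x3 uint8, blue, green, red; 420x560 float32, m along the optical axis (not along the pixel's ray), 0 where there is no reading.
- imaging.calibration(name): a dict with "camera_matrix" (3x3 intrinsics, pixels), "world_to_cam" (4x4, takes a point from world to camera coordinates); the wrist camera has in their place "tool_from_camera" (4x4, takes a point from camera to tool coordinates, whose origin is the TCP and whose axes are the flange's). Camera axes: x right, y up, looking along -z (the intrinsics and any distortion apply to the point x, -y, -z); pixel columns grow to the right and rows downward; lengths in m; the calibration is good to about 2 mm. A picture is of the moment at which its call begins: read the wrist's pose just before it. calibration takes no time and is no camera call.
- job.job_done(): hands the job in; it is judged then, once.
The state is a dict: "clock": time; "joints": joint angles; "qvel": joint speeds; "joint_efforts": joint torques, N m; "tool_pos": TCP position; "tcp_rot": TCP orientation; "wrist_force": force on the tool from outside, world axes, zero at the start; "moment": the same for the moment, N m; "finger_gap": opening from 0.0 (shut) to 1.0 (fully open); "finger_force": force on a finger pad.
Only numpy, scipy, OpenCV 4.12 (cv2) and the standard library are available. Lean on these libraries where they do the work, as an engineer would, in place of code of your own. Each camera call takes 0.05 s, during which the arm holds its last target. There are 200 camera calls.

## Task

Move the white ramekin that stands in front of the tea chest onto the wooden coaster, upright, then pull the drawer out and put away the tea packs that are out on the counter, one pack to a pocket, working in order from the robot's left to its right: the long tin in the first pocket, the carton in the second, the square box in the third, the round tin in the fourth (some packs may be missing; leave their pockets empty). Each pack must sit down flat on the floor of its pocket; then slide the drawer fully shut, with the ramekin still on its coaster. Leave the stone salt pot among the packs where it stands.

Things in the scene. Friction and masses are not known exactly. Their poses are not given: they have to be found in the camera images.
- drawer (a joint): how far the drawer of the tea chest is out: 0 shut, 0.2 m fully out, when its pockets clear the chest by 38 mm; 0.165 m is enough to load. About 1.5 N of friction, no spring. The chest is a low fixed wooden cabinet, 390 mm wide, 260 mm deep, 98 mm high, on the left of the counter, its front towards the robot, nothing on top; inside height over the pocket floors 68 mm
- handle (a point): middle of the steel bar handle, moves with the drawer: round bar 10 mm thick, 110 mm long, 60 mm above the counter, 45 mm ahead of the drawer's wooden front (386 mm wide, 14 mm thick, top edge 84 mm above the counter); can be gripped across from above. Axes: x level, square to the front, into the chest (the closing direction); y along the bar to the robot's left; z up.
- handle_left (a point): left end of the handle bar, 55 mm to the robot's left of handle. The drawer has four pockets side by side: their middles lie 137 mm behind the bar (x), at y = +126 (first), +42, -42, -126 mm (fourth) from handle; each 78 mm wide, 156 mm long, floor 18 mm above the counter. Walls between, beside and behind them 6 mm thick, 24 mm high; their front end is the drawer front, 66 mm above the floor
- long_tin: oblong plain aluminium tin 120 x 44 x 40 mm (its x, y, z), 0.12 kg; origin in the centre of its underside. May be absent
- long_tin_mid (a point): centre of the long tin, axes as the tin
- carton: oblong cardboard tea carton with a paper band 90 x 52 x 46 mm (its x, y, z), 0.10 kg; origin in the centre of its underside. May be absent
- carton_mid (a point): centre of the carton, axes as the carton
- square_box: square light wooden tea box 60 x 60 x 50 mm (z), 0.13 kg; origin in the centre of its underside. May be absent
- square_box_mid (a point): centre of the square box, axes as the box
- round_tin: round steel tea tin 60 mm in diameter, 50 mm high (z), 0.13 kg; origin in the centre of its underside. May be absent
- round_tin_mid (a point): centre of the round tin, axes as the tin
- ramekin: small straight-sided white ceramic dish, 64 mm in diameter, 45 mm high, open at the top, wall 4 mm, 0.18 kg, standing in the way of the drawer; origin in the centre of its underside, z up
- coaster_top (a point): centre of the top of the round dark wooden coaster with a cork face, 104 mm in diameter, 9 mm high, fixed to the counter
- salt_pot: small grey stone salt pot with a lid knob, 52 mm in diameter, 50 mm high, among the packs; leave it alone; origin under its centre
Mind the look-alikes: they are no part of the job. Of the things that look like the long_tin, take the one that is farthest from the robot's base at the start.

How it is judged:
On the way, in this order (a step that is already met when the one before it is completed fails the run):
1. the ramekin stands upright on the coaster, let go (horizontal distance between ramekin and coaster_top below 0.025 m and z of ramekin in the frame of coaster_top between -0.004 and 0.006 m and angle between ramekin's own z axis and vertical below 0.15 rad and contact force between the fingers and ramekin below 0.3 N), for 0.2 s.
2. the long tin lies flat in the first pocket, let go (x of long_tin_mid in the frame of handle between 0.115 and 0.159 m and y of long_tin_mid in the frame of handle between 0.106 and 0.146 m and z of long_tin_mid in the frame of handle below -0.012 m and contact force between the fingers and long_tin below 0.3 N), for 0.2 s.
3. the carton lies flat in the second pocket, let go (x of carton_mid in the frame of handle between 0.101 and 0.173 m and y of carton_mid in the frame of handle between 0.022 and 0.062 m and z of carton_mid in the frame of handle below -0.008 m and contact force between the fingers and carton below 0.3 N), for 0.2 s.
4. the square box is flat in the third pocket, let go (x of square_box_mid in the frame of handle between 0.086 and 0.188 m and y of square_box_mid in the frame of handle between -0.062 and -0.022 m and z of square_box_mid in the frame of handle below -0.005 m and contact force between the fingers and square_box below 0.3 N), for 0.2 s.
5. the round tin is flat in the fourth pocket, let go (x of round_tin_mid in the frame of handle between 0.086 and 0.188 m and y of round_tin_mid in the frame of handle between -0.146 and -0.106 m and z of round_tin_mid in the frame of handle below -0.005 m and contact force between the fingers and round_tin below 0.3 N), for 0.2 s.
6. the drawer is shut (value of joint drawer below 0.008 m), for 0.2 s.
At the end, for the whole second after the job is handed in: Drawer out by less than 8 mm; each pack present flat in its own pocket, centre within 20 mm of the pocket's middle line; ramekin upright on the coaster within 25 mm of centre; all at rest, let go. Ramekin moved first, then packs from the left (all of step 1 and all of step 2 and all of step 3 and all of step 4 and all of step 5 and linear speed of each of ramekin, long_tin, carton, square_box, round_tin below 0.02 m/s and value of joint drawer below 0.008 m); the robot touches nothing.
It fails at once if the salt pot is pushed more than 40 mm from its place (distance of salt_pot from where it was at the start of the episode above 0.04 m).
Of long_tin, carton, square_box, round_tin only 2 to 4 are there at a start; the rules pass over those that are not, and their reading is None.
At some moment in a run one of long_tin, carton, square_box, round_tin, ramekin may be knocked a few centimetres aside while the robot is not near it.
Once in a run the grip may slacken for a moment while it holds something.
It also fails if it takes over 210 s, if anything falls off the work surface, if the arm or the gripper's body presses on something with over 40 N, if the wrist force passes 120 N, or if a joint passes its speed limit or range.

## Working session

There is one attempt and no reset: what is moved stays moved. The work goes in short steps, Python scripts to look and compute and a tool call to move; the robot and the scene stay as the last step left them, time stands still between calls to the robot, and variables do not carry over. Pictures are saved under pics/ and viewed, at most 14 in all, crops included, and the job is handed in when it is done.

Besides the shell and the picture viewer there is one more tool, called after ">>>" as name(argument=value, ...) on one line, values as JSON. servo_tool: Moves the arm, as the interface text tells. Its arguments: {"type":"object","properties":{"commands":{"type":"array","items":{"type":"array"}},"grip_force":{"type":"number"}},"required":["commands"]}

```bash
ls; mkdir -p pics
python3 - <<'E'
from cell import r, imaging, job
import cv2,numpy as np
print(r.observe())
np.set_printoptions(precision=4,suppress=True)
for n in("scene","top"):
    p,d=imaging.capture(n); cv2.imwrite(f"pics/{n}0.png",p); np.savez(f"pics/{n}0.npz",p=p,d=d); c=imaging.calibration(n); print(n,c)
print(imaging.calibration("wrist"))
E
```

```text
pics
{'clock': 0.0, 'joints': array([ 9.87986169e-01,  2.76590348e-01,  1.50611886e+00, -1.60907619e-05,
        1.36068527e+00, -1.20990883e-01]), 'qvel': array([ 0.00014586,  0.00080798, -0.00012032, -0.00048027, -0.00118944,
       -0.00148354]), 'joint_efforts': array([-2.41036883e-03, -4.04578185e+01, -2.37228101e+01,  7.00916396e-02,
        3.44082923e-02, -1.29933933e-04]), 'tool_pos': array([0.25590033, 0.51428815, 0.20461308]), 'tcp_rot': array([-7.18850505e-01, -3.05762035e+00,  2.66485778e-03]), 'wrist_force': array([-0.46382021,  0.60287283,  0.04768189]), 'moment': array([0.02057184, 0.01094596, 0.06401721]), 'finger_force': 0.0, 'finger_gap': 0.997986516627821}
scene {'camera_matrix': array([[518.2697,   0.    , 284.9683],
       [  0.    , 518.2697, 206.1481],
       [  0.    ,   0.    ,   1.    ]]), 'world_to_cam': array([[-0.0405,  0.9991,  0.014 ,  0.0945],
       [-0.7579, -0.0399,  0.6511,  0.3858],
       [ 0.6511,  0.0158,  0.7588, -1.721 ],
       [ 0.    ,  0.    ,  0.    ,  1.    ]])}
top {'camera_matrix': array([[392.0452,   0.    , 274.8398],
       [  0.    , 392.0452, 203.4943],
       [  0.    ,   0.    ,   1.    ]]), 'world_to_cam': array([[ 0.0164, -0.9999,  0.0054, -0.093 ],
       [ 0.9895,  0.017 ,  0.1435, -0.5685],
       [-0.1436,  0.003 ,  0.9896, -0.9636],
       [ 0.    ,  0.    ,  0.    ,  1.    ]])}
{'camera_matrix': array([[298.45  ,   0.    , 282.4993],
       [  0.    , 298.45  , 208.7835],
       [  0.    ,   0.    ,   1.    ]]), 'tool_from_camera': array([[ 0.0007,  0.9665,  0.2566,  0.074 ],
       [ 1.    , -0.0008, -0.    ,  0.0004],
       [ 0.0001,  0.2566, -0.9665, -0.1795],
       [ 0.    ,  0.    ,  0.    ,  1.    ]])}
```

View pics/top0.png

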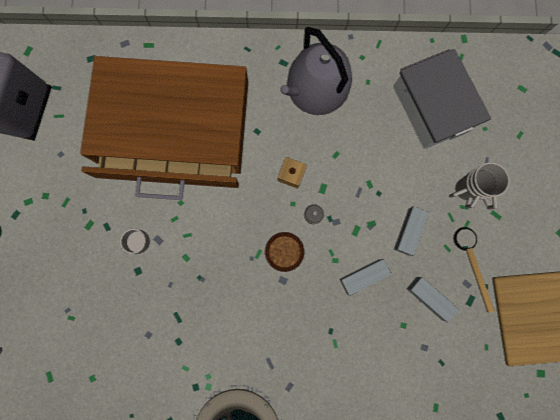

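View pics/scene0.png

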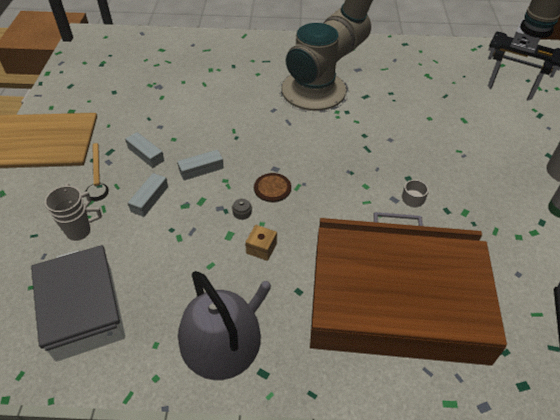

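Top view: chest at upper left (front edge ~row 180, handle bar at (160,197)), ramekin (135,241), coaster (285,252), salt pot (314,214), square box (292,172), and three tins at (412,231), (366,277) and (432,299). The one at (412,231) is farthest. There is no carton or round tin, and the drawer is slightly out.

```bash
cat > h.py <<'E'
import numpy as np,cv2
from scipy.spatial.transform import Rotation as R
from cell import r, imaging, job
np.set_printoptions(precision=4,suppress=True)
def camera(n,st=None):
    c=imaging.calibration(n)
    if n=="wrist":
        T=np.eye(4);T[:3,:3]=R.from_rotvec(st["tcp_rot"]).as_matrix();T[:3,3]=st["tool_pos"]
        return c["camera_matrix"],T@c["tool_from_camera"]
    return c["camera_matrix"],np.linalg.inv(c["world_to_cam"])
def ray(cam,uv):
    K,T=cam;uv=np.atleast_2d(uv).astype(float)
    d=np.c_[(uv[:,0]-K[0,2])/K[0,0],-(uv[:,1]-K[1,2])/K[1,1],-np.ones(len(uv))]
    return T[:3,3],d@T[:3,:3].T
def plane(cam,uv,z):
    o,d=ray(cam,uv);return o+d*((z-o[2])/d[:,2])[:,None]
def cloud(cam,d):
    v,u=np.mgrid[:d.shape[0],:d.shape[1]]
    o,dd=ray(cam,np.c_[u.ravel(),v.ravel()])
    return (o+dd*d.ravel()[:,None]).reshape(*d.shape,3)
def tri(c1,p1,c2,p2):
    o1,d1=ray(c1,p1);o2,d2=ray(c2,p2);d1,d2=d1[0],d2[0]
    s=np.linalg.lstsq(np.c_[d1,-d2],o2-o1,rcond=None)[0]
    a,b=o1+s[0]*d1,o2+s[1]*d2
    return (a+b)/2,np.linalg.norm(a-b)
def shoot(n,name=None):
    st=r.observe();p,d=imaging.capture(n)
    if name: cv2.imwrite(f"pics/{name}.png",p)
    cam=camera(n,st);return p,d,cam
def tool(v): # world vector -> tool axes, cm
    return R.from_rotvec(r.observe()["tcp_rot"]).as_matrix().T@np.asarray(v)*100
E
python3 - <<'E'
from h import *
A={n:np.load(f"pics/{n}0.npz") for n in("top","scene")}
C={n:camera(n) for n in A};X={n:cloud(C[n],A[n]["d"]) for n in A}
seeds={"top":dict(ram=(135,241),coast=(285,252),salt=(314,214),box=(292,172),tinA=(412,231),tinB=(366,277),tinC=(432,299),bar=(160,197),chest=(170,110)),
"scene":dict(ram=(415,193),coast=(272,187),salt=(242,208),box=(262,242),tinA=(148,194),tinB=(200,165),tinC=(145,149),bar=(397,216))}
for n in X:
    z=X[n][:,:,2]
    m=((z>0.006)&(A[n]["d"]>0)).astype(np.uint8)
    k,lab,st,ce=cv2.connectedComponentsWithStats(m)
    for s,(u,v) in seeds[n].items():
        l=lab[v-2:v+3,u-2:u+3].max(); 
        if not l: print(n,s,"none",X[n][v,u]);continue
        P=X[n][lab==l]; zt=np.percentile(P[:,2],90); uv=np.argwhere((lab==l)&(z>zt-.006))[:,::-1]
        Q=plane(C[n],uv,zt)[:,:2]
        rc=cv2.minAreaRect((Q*1000).astype(np.float32))
        print(n,s,st[l][4],"ztop %.4f"%zt,"rect",np.round(rc[0],1),np.round(rc[1],1),round(rc[2],1))
# bar ends from dark-steel mask
from h import *
z=X["top"][:,:,2]
for s in [(137,196),(183,198),(160,197),(82,170),(240,184)]:
    w=X["top"][s[1]-4:s[1]+5,s[0]]; print(s,w)
E
```

```text
top ram 456 ztop 0.0442 rect [468.2 273.2] [60.2 63.3] 1.0
top coast 1135 ztop 0.0109 rect [ 449.3 -109.4] [100.5  98.8] 1.0
top salt 294 ztop 0.0425 rect [ 547.1 -182.5] [41.1 43.5] 1.0
top box 596 ztop 0.0514 rect [ 653.9 -124.7] [59.5 60.2] 69.8
top tinA 981 ztop 0.0412 rect [ 507.4 -435. ] [ 44.2 118.9] 68.6
top tinB 946 ztop 0.0412 rect [ 389.2 -313.5] [ 43.7 118.8] 26.8
top tinC 1025 ztop 0.0408 rect [ 337.3 -481.8] [121.1  44.4] 48.7
top bar 19358 ztop 0.0996 rect [794.4 197.5] [388.6 259.7] 86.9
top chest 19358 ztop 0.0996 rect [794.4 197.5] [388.6 259.7] 86.9
scene ram 536 ztop 0.0446 rect [472.8 269.4] [63.  68.2] 55.1
scene coast 783 ztop 0.0125 rect [ 455.  -112.4] [103.1 101.8] 36.6
scene salt 328 ztop 0.0432 rect [ 553.5 -186. ] [44.  41.4] 3.0
scene box 803 ztop 0.0520 rect [ 660.6 -128.4] [59.9 62.7] 70.1
scene tinA 920 ztop 0.0423 rect [ 514.2 -437.9] [ 47.2 122.1] 68.5
scene tinB 847 ztop 0.0422 rect [ 395.6 -316.2] [ 50.1 118.4] 28.0
scene tinC 710 ztop 0.0423 rect [ 344.  -486.2] [124.   46.5] 48.8
scene bar 24074 ztop 0.1000 rect [801.  194.5] [388. 262.] 86.9
(1
[... 571 characters left out ...]
]
 [ 0.5838  0.2059  0.0609]
 [ 0.5807  0.2049  0.0639]
 [ 0.5785  0.2052  0.0623]
 [ 0.5761  0.2055  0.0609]
 [ 0.583   0.2235 -0.0011]
 [ 0.5803  0.2233 -0.0009]
 [ 0.5773  0.2226  0.0008]]
(82, 170) [[ 0.6507  0.399   0.0791]
 [ 0.6464  0.395   0.0865]
 [ 0.6444  0.3959  0.0843]
 [ 0.6417  0.3953  0.0852]
 [ 0.6393  0.3953  0.0846]
 [ 0.6371  0.3959  0.0831]
 [ 0.6525  0.4366  0.0013]
 [ 0.65    0.437  -0.    ]
 [ 0.6472  0.4365  0.0004]]
(240, 184) [[ 0.638   0.0111  0.0013]
 [ 0.6361  0.0114 -0.0029]
 [ 0.632   0.0108  0.0038]
 [ 0.6303  0.0111 -0.0014]
 [ 0.6278  0.0112 -0.0025]
 [ 0.6248  0.011  -0.0014]
 [ 0.6223  0.011  -0.0023]
 [ 0.6188  0.0106  0.0016]
 [ 0.6167  0.0108 -0.0017]]
```

Run:
```python
import cv2
a=cv2.imread("pics/top0.png")[140:215,70:260];b=cv2.imread("pics/scene0.png")[180:260,300:500]
import numpy as np
a=cv2.resize(a,(760,300),interpolation=cv2.INTER_CUBIC);b=cv2.resize(b,(760,300),interpolation=cv2.INTER_CUBIC)
cv2.imwrite("pics/c0.png",np.vstack([a,b]))
```

```text
(no output)
```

View pics/c0.png

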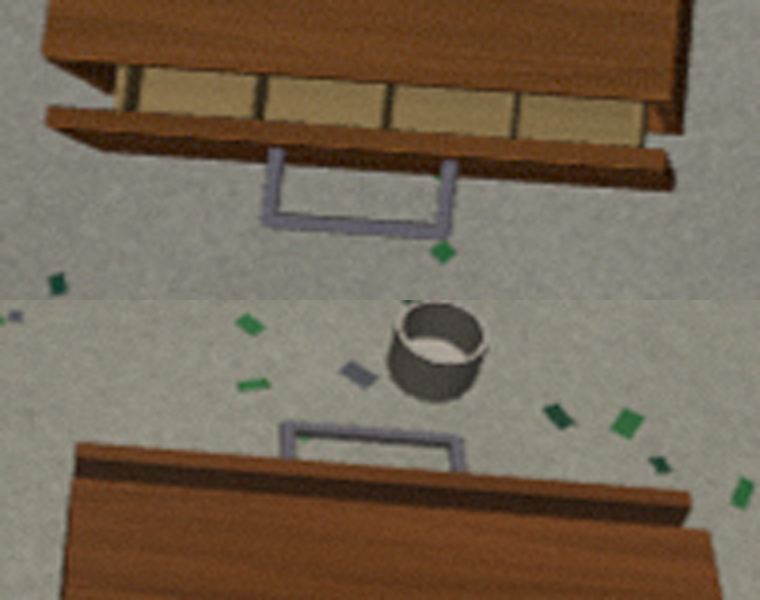

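Crops show the drawer about 3–4 cm out, with the bar ends at about (137.5,195.5) and (181,198) in the top view. Only the long tin and the square box are present. The two cameras differ by ~6 mm, so I'll refine with the wrist camera.

```bash
cat >> h.py <<'E'
def go(pos,yaw): # yaw: deg, world direction of tool x; tool z straight down. Prints shift cm, rotvec
    st=r.observe();R0=R.from_rotvec(st["tcp_rot"]).as_matrix();p=st["tool_pos"]
    a=np.radians(yaw);x=np.array([np.cos(a),np.sin(a),0]);z=np.array([0,0,-1.])
    R1=np.c_[x,np.cross(z,x),z]
    s=R0.T@(np.array(pos)-p)*100;w=R.from_matrix(R0.T@R1).as_rotvec()
    print("shift",s.round(2),"rot",w.round(3),"rows",max(np.linalg.norm(s)/5,np.degrees(np.linalg.norm(w))/8.59).round(1))
E
python3 -c "
from h import *
go((.4705,.271,.20),86.9)"
```

```text
shift [-30.05 -12.23   0.48] rot [-0.002  0.001  1.163] rows 7.8
```

>>> servo_tool(commands=[[1,[-30,-12.2,0.5],[0,0,1.163]],[1,[-30,-12.2,0.5],[0,0,1.163]],[1,[-30,-12.2,0.5],[0,0,1.163]],[1,[-30,-12.2,0.5],[0,0,1.163]],[1,[-30,-12.2,0.5],[0,0,1.163]],[1,[-30,-12.2,0.5],[0,0,1.163]],[1,[-30,-12.2,0.5],[0,0,1.163]],[1,[-30,-12.2,0.5],[0,0,1.163]],[1,[-30,-12.2,0.5],[0,0,1.163]],[1,[-30,-12.2,0.5],[0,0,1.163]],[1,[-30,-12.2,0.5],[0,0,1.163]],[1,[-30,-12.2,0.5],[0,0,1.163]],[1,[-30,-12.2,0.5],[0,0,1.163]],[1,[-30,-12.2,0.5],[0,0,1.163]]], grip_force=25)

```text
clock: 1.5
tool_pos: [0.4702, 0.2722, 0.2005]
tcp_rot: [2.279, 2.162, 0.0]
wrist_force: [-1.0, 0.2, -0.1]
finger_gap: 0.999
finger_force: 0.0
```

Run:
```python
from h import *
print(r.observe()["tool_pos"],r.observe()["joints"])
p,d,cam=shoot("wrist","w1");X=cloud(cam,d);np.savez("pics/w1.npz",p=p,d=d)
z=X[:,:,2]
m=((z>.03)&(z<.055)&(d>0)).astype(np.uint8)
k,lab,st,ce=cv2.connectedComponentsWithStats(m)
for l in range(1,k):
    if st[l][4]<200: continue
    uv=np.argwhere(lab==l)[:,::-1];P=X[lab==l]
    rc=cv2.minAreaRect((P[:,:2]*1000).astype(np.float32));print(st[l],np.percentile(P[:,2],[5,50,95]),rc)
```

```text
[0.4702 0.2722 0.2005] [ 0.3967  0.2311  1.5801 -0.      1.3303  0.4496]
[469  64  34  17 251] [0.0343 0.0455 0.054 ] ((691.8276977539062, 387.6818542480469), (11.669734954833984, 39.11743927001953), 68.39501953125)
[ 415   67   26  130 1369] [0.0315 0.043  0.0539] ((632.1233520507812, 330.5727844238281), (137.40292358398438, 2.310955286026001), 87.03425598144531)
[466  92  34   7 231] [0.0317 0.0421 0.0434] ((692.3157958984375, 371.4048156738281), (5.368431091308594, 40.87937545776367), 87.20579528808594)
[253 167  56  55 788] [0.0327 0.0446 0.0461] ((468.6690368652344, 273.7906494140625), (62.67665481567383, 62.656185150146484), 59.67406463623047)
[455 169  32   7 214] [0.0315 0.042  0.0434] ((688.3619384765625, 288.31829833984375), (5.855602264404297, 42.37784194946289), 87.0203628540039)
[406 206  18  73 668] [0.0314 0.0435 0.0541] ((625.7803344726562, 210.51443481445312), (90.06010437011719, 1.9561305046081543), 87.15491485595703)
[445 237  30   8 233] [0.0321 0.042  0.0434] ((684.0054321289062, 204.58758544921875), (6.2671122550964355, 41.86261749267578), 86.87549591064453)
[395 343  11  37 253] [0.0321 0.0441 0.054 ] ((616.7789916992188, 40.800777435302734), (51.4298210144043, 1.783018946647644), 86.80675506591797)
```

View pics/w1.png

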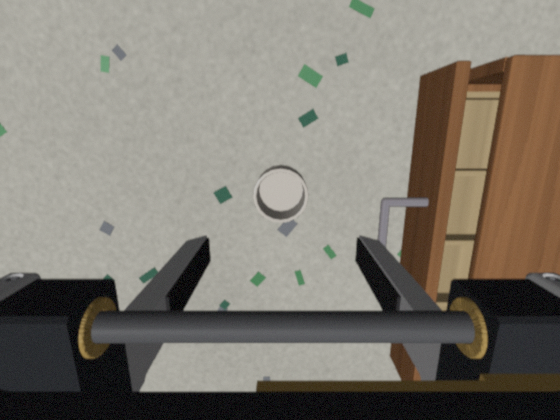

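The wrist view has the ramekin rim at (280,194), which gives (0.4687, 0.2738). That matches the top camera. Descending to grip.

>>> servo_tool(commands=[[1,[0.15,-0.15,5],[0,0,0]],[1,[0.15,-0.15,10],[0,0,0]],[1,[0.15,-0.15,14],[0,0,0]],[1,[0.15,-0.15,17],[0,0,0]],[1,[0.15,-0.15,18.6],[0,0,0]],[1,[0.15,-0.15,18.6],[0,0,0]],[0,[0.15,-0.15,18.6],[0,0,0]],[0,[0.15,-0.15,18.6],[0,0,0]],[0,[0.15,-0.15,18.6],[0,0,0]],[0,[0.15,-0.15,18.6],[0,0,0]],[0,[0.15,-0.15,18.6],[0,0,0]],[0,[0.15,-0.15,18.6],[0,0,0]],[0,[0.15,-0.15,18.6],[0,0,0]],[0,[0.15,-0.15,18.6],[0,0,0]]], grip_force=25)

```text
clock: 2.95
tool_pos: [0.4691, 0.2737, 0.0154]
tcp_rot: [2.281, 2.161, 0.001]
wrist_force: [-2.0, -0.1, 6.6]
finger_gap: 0.66
finger_force: 25.0
```

```bash
python3 -c "
from h import *
go((.450,-.110,.12),86.9)"
```

```text
shift [-38.41   0.17 -10.49] rot [ 0.001 -0.001  0.   ] rows 8.0
```

>>> servo_tool(commands=[[0,[0,0,-4],[0,0,0]],[0,[0,0,-8],[0,0,0]],[0,[-4,0,-10.5],[0,0,0]],[0,[-8,0,-10.5],[0,0,0]],[0,[-12,0,-10.5],[0,0,0]],[0,[-16,0,-10.5],[0,0,0]],[0,[-20,0,-10.5],[0,0,0]],[0,[-24,0,-10.5],[0,0,0]],[0,[-28,0,-10.5],[0,0,0]],[0,[-32,0.1,-10.5],[0,0,0]],[0,[-35,0.1,-10.5],[0,0,0]],[0,[-37,0.2,-10.5],[0,0,0]],[0,[-38.4,0.2,-10.5],[0,0,0]],[0,[-38.4,0.2,-10.5],[0,0,0]],[0,[-38.4,0.2,-10.5],[0,0,0]]], grip_force=25)

```text
clock: 4.45
tool_pos: [0.45, -0.1094, 0.1192]
tcp_rot: [-2.28, -2.159, -0.001]
wrist_force: [0.3, -0.6, -1.0]
finger_gap: 0.658
finger_force: 25.0
```

Run:
```python
from h import *
st=r.observe();p,d,cam=shoot("wrist","w2");X=cloud(cam,d)
cv2.imwrite("pics/w2.png",p)
print(st["tool_pos"],st["finger_gap"])
hsv=cv2.cvtColor(p,cv2.COLOR_BGR2HSV)
z=X[:,:,2];m=((z>.004)&(z<.016)&(hsv[:,:,1]>90)).astype(np.uint8)
k,lab,s,ce=cv2.connectedComponentsWithStats(m)
l=1+np.argmax(s[1:,4]);P=X[lab==l];c,rad=cv2.minEnclosingCircle((P[:,:2]*1000).astype(np.float32));print(s[l],c,rad,np.median(P[:,2]))
m=((z>.08)&(hsv[:,:,1]<60)&(d>0)).astype(np.uint8)
P=X[(m>0)&(np.abs(X[:,:,0]-st["tool_pos"][0])<.05)&(np.abs(X[:,:,1]-st["tool_pos"][1])<.06)];print(np.percentile(P[:,2],[1,10,50,90,99]))
```

```text
[ 0.45   -0.1094  0.1192] 0.6583427997712825
[ 231  157  101   72 4099] (449.2835998535156, -110.28182983398438) 50.60306167602539 0.009478193843278193
[0.1095 0.1201 0.2339 0.2522 0.2557]
```

View pics/w2.png

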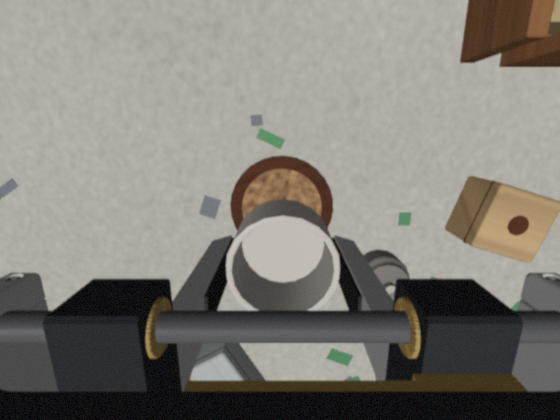

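The ramekin is held upright at (282,265), directly over the coaster at (282,205). Lowering it.

>>> servo_tool(commands=[[0,[-0.1,0,4],[0,0,0]],[0,[-0.1,0,7],[0,0,0]],[0,[-0.1,0,8.5],[0,0,0]],[0,[-0.1,0,9.2],[0,0,0]],[0,[-0.1,0,9.4],[0,0,0]],[0,[-0.1,0,9.4],[0,0,0]],[0,[-0.1,0,9.4],[0,0,0]],[0.85,[-0.1,0,9.4],[0,0,0]],[0.85,[-0.1,0,9.4],[0,0,0]],[0.85,[-0.1,0,9.4],[0,0,0]],[0.9,[-0.1,0,9.4],[0,0,0]],[0.9,[-0.1,0,6],[0,0,0]],[0.9,[-0.1,0,2],[0,0,0]],[0.9,[-0.1,0,-3],[0,0,0]],[0.9,[-0.1,0,-8],[0,0,0]],[0.9,[-0.1,0,-8],[0,0,0]]], grip_force=25)

```text
clock: 6.1
tool_pos: [0.4546, -0.1128, 0.2062]
tcp_rot: [2.271, 2.151, 0.01]
wrist_force: [1.0, -1.1, 0.9]
finger_gap: 0.903
finger_force: 0.0
```

Run:
```python
from h import *
st=r.observe();p,d,cam=shoot("wrist");X=cloud(cam,d);z=X[:,:,2]
m=((z>.048)&(z<.062)&(np.abs(X[:,:,0]-.45)<.06)&(np.abs(X[:,:,1]+.11)<.06))
P=X[m];print(m.sum(),cv2.minEnclosingCircle((P[:,:2]*1000).astype(np.float32)),np.percentile(P[:,2],[5,50,95]))
go((.58,.21,.16),86.9)
```

```text
652 ((451.9578552246094, -111.50503540039062), 31.842483520507812) [0.0499 0.054  0.0553]
shift [32.85 10.96  4.29] rot [0.008 0.003 0.   ] rows 7.0
```

>>> servo_tool(commands=[[0.45,[5,1,2],[0.008,0.003,0]],[0.45,[33,11,2],[0.008,0.003,0]],[0.45,[33,11,2],[0.008,0.003,0]],[0.45,[33,11,2],[0.008,0.003,0]],[0.45,[33,11,2],[0.008,0.003,0]],[0.45,[33,11,2],[0.008,0.003,0]],[0.45,[33,11,2],[0.008,0.003,0]],[0.45,[33,11,2],[0.008,0.003,0]],[0.45,[33,11,2],[0.008,0.003,0]],[0.45,[33,11,2],[0.008,0.003,0]],[0.45,[33,11,2],[0.008,0.003,0]],[0.45,[33,11,2],[0.008,0.003,0]],[0.45,[33,11,2],[0.008,0.003,0]]])

```text
clock: 7.45
tool_pos: [0.5778, 0.2115, 0.1799]
tcp_rot: [-2.277, -2.154, 0.005]
wrist_force: [1.3, -0.5, 0.3]
finger_gap: 0.448
finger_force: 0.0
```

Run:
```python
from h import *
st=r.observe();print(st["tool_pos"])
for n in("wrist","top"):
    p,d,cam=shoot(n);X=cloud(cam,d);z=X[:,:,2]
    m=(z>.054)&(z<.07)&(X[:,:,0]>.56)&(X[:,:,0]<.6)&(np.abs(X[:,:,1]-.21)<.08)
    P=X[m];print(n,m.sum(),cv2.minAreaRect((P[:,:2]*1000).astype(np.float32)),np.percentile(P[:,2],[5,50,95]))
m=(z>.04)&(z<.062)&(np.abs(X[:,:,0]-.45)<.06)&(np.abs(X[:,:,1]+.11)<.06)
P=X[m];print("ram",m.sum(),cv2.minEnclosingCircle((P[:,:2]*1000).astype(np.float32)),np.percentile(P[:,2],[5,50,95]))
go((.58,.21,.043),86.9)
```

```text
[0.5778 0.2115 0.1799]
wrist 1377 ((589.3309326171875, 209.09378051757812), (118.7513656616211, 26.86819839477539), 86.78241729736328) [0.0616 0.0644 0.0659]
top 201 ((586.7372436523438, 207.91619873046875), (26.01321029663086, 117.12379455566406), 0.033027373254299164) [0.0602 0.0636 0.0666]
ram 130 ((452.1905822753906, -110.32083129882812), 31.89409065246582) [0.0471 0.0528 0.0556]
shift [-0.22  0.32 13.68] rot [-0.007 -0.003 -0.001] rows 2.7
```

>>> servo_tool(commands=[[0.4,[-0.2,0.35,5],[-0.007,-0.003,0]],[0.4,[-0.2,0.35,9],[-0.007,-0.003,0]],[0.4,[-0.2,0.35,12],[-0.007,-0.003,0]],[0.4,[-0.2,0.35,13.7],[-0.007,-0.003,0]],[0.4,[-0.2,0.35,13.7],[-0.007,-0.003,0]],[0.4,[-0.2,0.35,13.7],[-0.007,-0.003,0]],[0,[-0.2,0.35,13.7],[-0.007,-0.003,0]],[0,[-0.2,0.35,13.7],[-0.007,-0.003,0]],[0,[-0.2,0.35,13.7],[-0.007,-0.003,0]],[0,[-0.2,0.35,13.7],[-0.007,-0.003,0]],[0,[-0.2,0.35,13.7],[-0.007,-0.003,0]],[0,[-0.2,0.35,13.7],[-0.007,-0.003,0]]], grip_force=25)

```text
clock: 8.75
tool_pos: [0.5804, 0.2109, 0.0432]
tcp_rot: [-2.28, -2.161, -0.0]
wrist_force: [-0.9, -0.0, 4.9]
finger_gap: 0.097
finger_force: 25.0
```

>>> servo_tool(commands=[[0,[0,-0.5,0],[0,0,0]],[0,[0,-2,0],[0,0,0]],[0,[0,-4,0],[0,0,0]],[0,[0,-6,0],[0,0,0]],[0,[0,-8,0],[0,0,0]],[0,[0,-10,0],[0,0,0]],[0,[0,-12,0],[0,0,0]],[0,[0,-13.5,0],[0,0,0]],[0,[0,-14.5,0],[0,0,0]],[0,[0,-15.3,0],[0,0,0]],[0,[0,-15.8,0],[0,0,0]],[0,[0,-16,0],[0,0,0]],[0,[0,-16,0],[0,0,0]]])

```text
clock: 10.05
tool_pos: [0.4204, 0.2195, 0.0431]
tcp_rot: [-2.28, -2.161, 0.0]
wrist_force: [-0.4, 0.1, 7.3]
finger_gap: 0.098
finger_force: 25.0
```

>>> servo_tool(commands=[[0.4,[0,0,0],[0,0,0]],[0.4,[0,0,0],[0,0,0]],[0.4,[0,0,0],[0,0,0]],[0.4,[0,0,0],[0,0,0]],[0.4,[0,0,-3],[0,0,0]],[0.4,[0,0,-8],[0,0,0]],[0.4,[0,0,-13],[0,0,0]],[0.4,[0,0,-17],[0,0,0]],[0.4,[0,0,-19],[0,0,0]],[0.4,[0,0,-19],[0,0,0]],[0.4,[0,0,-19],[0,0,0]]])

```text
clock: 11.15
tool_pos: [0.4201, 0.2193, 0.2317]
tcp_rot: [-2.28, -2.16, 0.003]
wrist_force: [-1.5, -0.1, 0.7]
finger_gap: 0.401
finger_force: 0.0
```

Run:
```python
from h import *
st=r.observe();print(st["tool_pos"])
def comps(n,zl,zh,name):
    p,d,cam=shoot(n,name);X=cloud(cam,d);z=X[:,:,2]
    m=((z>zl)&(z<zh)&(d>0)).astype(np.uint8)
    k,lab,s,_=cv2.connectedComponentsWithStats(m)
    for l in range(1,k):
        if s[l][4]>120:
            P=X[lab==l];print(n,s[l][4],np.round(np.median(P[:,2]),4),[np.round(v,1) for v in cv2.minAreaRect((P[:,:2]*1000).astype(np.float32))])
comps("wrist",.036,.068,"w3");comps("top",.034,.07,"t3")
```

```text
[0.4201 0.2193 0.2317]
wrist 524 0.051 [array([692.9, 387.4]), array([12.4, 40.6]), np.float64(68.9)]
wrist 2092 0.0636 [array([444.8, 283.3]), array([249.3,  50.2]), np.float64(86.9)]
wrist 4903 0.0421 [array([565.6, 225.6]), array([312.4, 155.6]), np.float64(86.9)]
top 5686 0.0487 [array([1090.6,  -83.9]), array([1530.2,   27.5]), np.float64(89.9)]
top 442 0.0552 [array([ 861.1, -214.5]), array([ 67.2, 167.4]), np.float64(21.2)]
top 149 0.0528 [array([785.2,   4.4]), array([ 12.1, 259.9]), np.float64(84.3)]
top 636 0.0524 [array([803.9, 567.2]), array([ 61.3, 177.1]), np.float64(57.4)]
top 495 0.0521 [array([ 820.6, -445.1]), array([199.1,  21.2]), np.float64(29.5)]
top 550 0.0492 [array([ 655.2, -125.1]), array([59.9, 60.9]), np.float64(70.2)]
top 1174 0.041 [array([562.3, 211.9]), array([343.4, 160.8]), np.float64(86.8)]
top 223 0.0537 [array([ 634.8, -618.9]), array([60.5, 21. ]), np.float64(22.9)]
top 201 0.0575 [array([ 607.4, -568. ]), array([56.6, 68.7]), np.float64(48.6)]
top 216 0.0404 [array([ 545.8, -182.3]), array([41.9, 43.9]), np.float64(35.9)]
top 808 0.0391 [array([ 507.7, -436.6]), array([ 45.2, 119.8]), np.float64(68.3)]
top 136 0.0529 [array([ 451.9, -110.7]), array([59.4, 60. ]), np.float64(0.9)]
top 326 0.0632 [array([441.4, 226.9]), array([138.3,  49.8]), np.float64(86.2)]
top 860 0.0389 [array([ 388.9, -314.3]), array([ 44.3, 119.4]), np.float64(26.6)]
top 869 0.0388 [array([ 336.7, -484.1]), array([119.7,  44.6]), np.float64(48.8)]
top 198 0.0559 [array([59.5,  2.1]), array([19. , 88.1]), np.float64(1.0)]
```

View pics/t3.png

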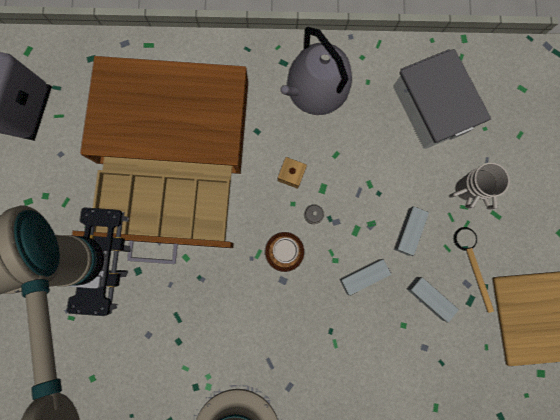

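Drawer open: pockets span rows 170–240, ramekin is centred on the coaster at (285,251), tins and box are undisturbed. Going above the far tin at (412,231).

```bash
python3 -c "
from h import *
go((.507,-.4355,.2),158.5)"
```

```text
shift [-64.88  12.3    3.09] rot [-0.005 -0.002 -1.25 ] rows 13.2
```

>>> servo_tool(commands=[[0.9,[-32,6,0],[-0.005,-0.002,-0.6]],[0.9,[-65,12.3,3],[-0.005,-0.002,-1.25]],[0.9,[-65,12.3,3],[-0.005,-0.002,-1.25]],[0.9,[-65,12.3,3],[-0.005,-0.002,-1.25]],[0.9,[-65,12.3,3],[-0.005,-0.002,-1.25]],[0.9,[-65,12.3,3],[-0.005,-0.002,-1.25]],[0.9,[-65,12.3,3],[-0.005,-0.002,-1.25]],[0.9,[-65,12.3,3],[-0.005,-0.002,-1.25]],[0.9,[-65,12.3,3],[-0.005,-0.002,-1.25]],[0.9,[-65,12.3,3],[-0.005,-0.002,-1.25]],[0.9,[-65,12.3,3],[-0.005,-0.002,-1.25]],[0.9,[-65,12.3,3],[-0.005,-0.002,-1.25]],[0.9,[-65,12.3,3],[-0.005,-0.002,-1.25]],[0.9,[-65,12.3,3],[-0.005,-0.002,-1.25]],[0.9,[-65,12.3,3],[-0.005,-0.002,-1.25]],[0.9,[-65,12.3,3],[-0.005,-0.002,-1.25]],[0.9,[-65,12.3,3],[-0.005,-0.002,-1.25]],[0.9,[-65,12.3,3],[-0.005,-0.002,-1.25]]])

```text
clock: 13.05
tool_pos: [0.508, -0.4343, 0.2016]
tcp_rot: [0.583, 3.085, 0.006]
wrist_force: [0.3, 0.5, 0.0]
finger_gap: 0.902
finger_force: 0.0
```

```bash
cat >> h.py <<'E'
def comps(n,zl,zh,box,name=None,amin=120):
    p,d,cam=shoot(n,name);X=cloud(cam,d);z=X[:,:,2]
    m=((z>zl)&(z<zh)&(d>0)&(X[:,:,0]>box[0])&(X[:,:,0]<box[1])&(X[:,:,1]>box[2])&(X[:,:,1]<box[3])).astype(np.uint8)
    k,lab,s,_=cv2.connectedComponentsWithStats(m)
    for l in range(1,k):
        if s[l][4]>amin:
            P=X[lab==l];print(n,s[l][4],np.round(np.percentile(P[:,2],[10,50,90]),4),[np.round(v,1) for v in cv2.minAreaRect((P[:,:2]*1000).astype(np.float32))])
E
python3 -c "
from h import *
print(r.observe()['tool_pos'],r.observe()['joints'])
comps('wrist',.034,.06,(.4,.62,-.55,-.3),'w4')
go((.507,-.4355,.018),158.5)"
```

```text
[ 0.508  -0.4343  0.2016] [-0.8139  0.4198  1.2942  0.0043  1.4283 -2.0115]
wrist 1453 [0.0387 0.04   0.0411] [array([ 417. , -338.7]), array([76.7, 33.9]), np.float64(90.0)]
wrist 3706 [0.039  0.0402 0.0411] [array([ 506.7, -438.2]), array([ 44. , 118.4]), np.float64(68.7)]
shift [ 0.11 -0.22 18.42] rot [0.003 0.002 0.002] rows 3.7
```

>>> servo_tool(commands=[[0.8,[0.05,-0.35,5],[0.003,0.002,0.002]],[0.8,[0.05,-0.35,10],[0.003,0.002,0.002]],[0.8,[0.05,-0.35,14],[0.003,0.002,0.002]],[0.8,[0.05,-0.35,16.5],[0.003,0.002,0.002]],[0.8,[0.05,-0.35,17.5],[0.003,0.002,0.002]],[0.8,[0.05,-0.35,17.5],[0.003,0.002,0.002]],[0,[0.05,-0.35,17.5],[0.003,0.002,0.002]],[0,[0.05,-0.35,17.5],[0.003,0.002,0.002]],[0,[0.05,-0.35,17.5],[0.003,0.002,0.002]],[0,[0.05,-0.35,17.5],[0.003,0.002,0.002]],[0,[0.05,-0.35,17.5],[0.003,0.002,0.002]],[0,[0.05,-0.35,17.5],[0.003,0.002,0.002]],[0,[0.05,-0.35,17.5],[0.003,0.002,0.002]],[0,[0.05,-0.35,14],[0.003,0.002,0.002]],[0,[0.05,-0.35,10],[0.003,0.002,0.002]],[0,[0.05,-0.35,6],[0.003,0.002,0.002]],[0,[0.05,-0.35,2],[0.003,0.002,0.002]],[0,[0.05,-0.35,0],[0.003,0.002,0.002]],[0,[0.05,-0.35,0],[0.003,0.002,0.002]]], grip_force=40)

```text
clock: 15.0
tool_pos: [0.5077, -0.4407, 0.2057]
tcp_rot: [0.587, 3.08, -0.007]
wrist_force: [-1.0, 0.2, -2.5]
finger_gap: 0.464
finger_force: 40.0
```

```bash
python3 -c "
from h import *
comps('wrist',.16,.26,(.4,.62,-.55,-.3),'w5')
comps('top',.15,.26,(.4,.62,-.55,-.3))
go((.565,.337,.2),176.9)"
```

```text
wrist 13993 [0.2164 0.2176 0.2377] [array([ 497.6, -436. ]), array([68.2, 99.2]), np.float64(68.5)]
top 742 [0.1906 0.213  0.2154] [array([ 477.2, -425.3]), array([68.1, 57.9]), np.float64(67.0)]
shift [23.08 74.31  0.13] rot [ 0.    -0.    -0.323] rows 15.6
```

View pics/w5.png

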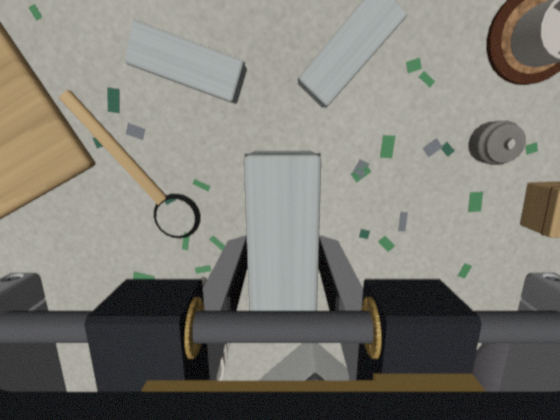

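The tin is held level between the fingers, its near end at row 153. Carrying it over to pocket 1.

>>> servo_tool(commands=[[0,[0.6,2,0],[0,0,-0.01]],[0,[1.9,6,0],[0,0,-0.03]],[0,[3.1,10,0],[0,0,-0.05]],[0,[4.3,14,0],[0,0,-0.07]],[0,[5.6,18,0],[0,0,-0.09]],[0,[7.1,23,0],[0,0,-0.11]],[0,[8.7,28,0],[0,0,-0.13]],[0,[10.2,33,0],[0,0,-0.15]],[0,[11.8,38,0],[0,0,-0.17]],[0,[13.3,43,0],[0,0,-0.19]],[0,[14.9,48,0],[0,0,-0.21]],[0,[16.4,53,0],[0,0,-0.23]],[0,[18,58,0],[0,0,-0.25]],[0,[19.6,63,0],[0,0,-0.27]],[0,[20.8,67,0],[0,0,-0.29]],[0,[21.7,70,0],[0,0,-0.31]],[0,[22.4,72.3,0],[0,0,-0.323]],[0,[22.9,73.7,0],[0,0,-0.323]],[0,[23.1,74.3,0],[0,0,-0.323]],[0,[23.1,74.3,0],[0,0,-0.323]]])

```text
clock: 17.1
tool_pos: [0.5647, 0.3361, 0.2004]
tcp_rot: [-0.084, -3.139, 0.004]
wrist_force: [0.1, -1.0, -1.2]
finger_gap: 0.463
finger_force: 40.0
```

>>> servo_tool(commands=[[0,[0,0,0],[0,0,0]],[0,[0,0,0],[0,0,0]]])

```text
clock: 17.3
tool_pos: [0.5653, 0.335, 0.2019]
tcp_rot: [0.087, 3.139, -0.002]
wrist_force: [0.6, 0.2, -1.1]
finger_gap: 0.462
finger_force: 40.0
```

```bash
python3 -c "
from h import *
st=r.observe();print(st['tool_pos'],st['finger_gap'],st['finger_force'])
comps('top',.035,.046,(.44,.66,0.02,.42),'t6')
comps('wrist',.16,.26,(.4,.7,.25,.42),'w6')
comps('wrist',.035,.046,(.44,.66,0.02,.42))
go((.565,.337,.044),176.9)"
```

```text
[0.5653 0.335  0.2019] 0.4621685426334627 39.99393045902252
top 1069 [0.0377 0.0411 0.0435] [array([562.1, 208.7]), array([336.9, 160.8]), np.float64(87.0)]
wrist 14284 [0.2128 0.2139 0.239 ] [array([554.3, 336.4]), array([68.5, 99.3]), np.float64(86.6)]
wrist 4627 [0.0369 0.0418 0.0431] [array([557.1, 147.5]), array([218.1, 161.5]), np.float64(87.0)]
wrist 168 [0.0409 0.0423 0.0431] [array([499.6, 297.8]), array([ 6. , 29.7]), np.float64(86.4)]
wrist 353 [0.041  0.0421 0.0431] [array([553. , 378.9]), array([  6.2, 127.4]), np.float64(87.0)]
shift [ 0.07  0.15 15.81] rot [-0.001  0.002 -0.001] rows 3.2
```

View pics/w6.png

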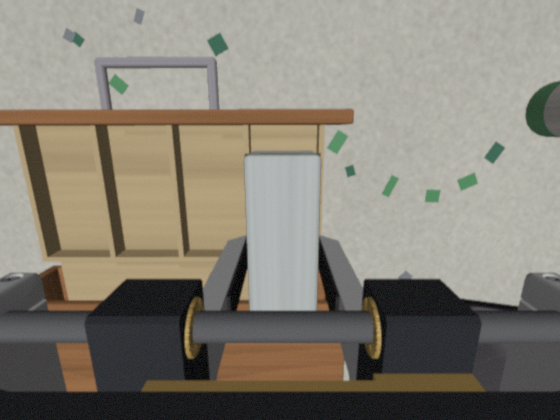

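The tin's end (row 153) is within pocket 1, whose walls run at columns ~248 and 322. Lowering it.

>>> servo_tool(commands=[[0,[0.1,0.12,4],[0,0,0]],[0,[0.1,0.12,8],[0,0,0]],[0,[0.1,0.12,11],[0,0,0]],[0,[0.1,0.12,13],[0,0,0]],[0,[0.1,0.12,14.5],[0,0,0]],[0,[0.1,0.12,15.2],[0,0,0]],[0,[0.1,0.12,15.5],[0,0,0]],[0,[0.1,0.12,15.6],[0,0,0]],[0,[0.1,0.12,15.6],[0,0,0]],[0,[0.1,0.12,15.6],[0,0,0]]])

```text
clock: 18.45
tool_pos: [0.565, 0.3379, 0.0466]
tcp_rot: [0.085, 3.138, -0.0]
wrist_force: [1.2, -0.2, -1.1]
finger_gap: 0.462
finger_force: 40.0
```

>>> servo_tool(commands=[[0,[0,0,0.1],[0,0,0]],[0,[0,-0.1,0.2],[0,0,0]],[0,[0,-0.1,0.2],[0,0,0]]])

```text
clock: 18.75
tool_pos: [0.5658, 0.3378, 0.0464]
tcp_rot: [0.085, 3.135, 0.003]
wrist_force: [-1.3, 0.2, 7.4]
finger_gap: 0.463
finger_force: 40.0
```

>>> servo_tool(commands=[[0.6,[0,0,0],[0,0,0]],[0.6,[0,0,0],[0,0,0]],[0.6,[0,0,0],[0,0,0]],[0.6,[0,0,-1],[0,0,0]],[0.6,[0,0,-4],[0,0,0]],[0.8,[0,0,-9],[0,0,0]],[0.8,[0,0,-14],[0,0,0]],[0.8,[0,0,-17],[0,0,0]],[0.8,[0,0,-17],[0,0,0]],[0.8,[0,0,-17],[0,0,0]]])

```text
clock: 19.75
tool_pos: [0.5642, 0.3368, 0.2146]
tcp_rot: [0.084, 3.138, -0.001]
wrist_force: [-0.6, -0.7, -0.9]
finger_gap: 0.8
finger_force: 0.0
```

```bash
python3 -c "
from h import *
st=r.observe();print(st['tool_pos'])
comps('wrist',.05,.068,(.46,.66,.29,.39),'w7')
comps('top',.045,.07,(.46,.66,.29,.39))
comps('top',.03,.06,(.58,.72,-.22,-.05))
go((.655,-.125,.2),160.2)"
```

```text
[0.5642 0.3368 0.2146]
wrist 3845 [0.057  0.0582 0.0591] [array([565.1, 338.1]), array([ 44.1, 119.8]), np.float64(87.1)]
top 895 [0.0541 0.0572 0.0595] [array([566.2, 338.5]), array([ 45. , 120.2]), np.float64(87.8)]
top 558 [0.0462 0.0492 0.0516] [array([ 655.1, -125. ]), array([60.1, 60.5]), np.float64(70.2)]
shift [-11.66 -45.56   1.27] rot [-0.003 -0.002  0.292] rows 9.4
```

The tin is flat in pocket 1 (top at 58 mm). Next is the square box.

```bash
python3 -c "
from h import *
go((.655,-.125,.2),70.2)"
```

```text
shift [-11.66 -45.56   1.27] rot [-0.004  0.001  1.863] rows 12.4
```

>>> servo_tool(commands=[[0.95,[-11.7,-45.5,1.3],[0,0,1.863]],[0.95,[-11.7,-45.5,1.3],[0,0,1.863]],[0.95,[-11.7,-45.5,1.3],[0,0,1.863]],[0.95,[-11.7,-45.5,1.3],[0,0,1.863]],[0.95,[-11.7,-45.5,1.3],[0,0,1.863]],[0.95,[-11.7,-45.5,1.3],[0,0,1.863]],[0.95,[-11.7,-45.5,1.3],[0,0,1.863]],[0.95,[-11.7,-45.5,1.3],[0,0,1.863]],[0.95,[-11.7,-45.5,1.3],[0,0,1.863]],[0.95,[-11.7,-45.5,1.3],[0,0,1.863]],[0.95,[-11.7,-45.5,1.3],[0,0,1.863]],[0.95,[-11.7,-45.5,1.3],[0,0,1.863]],[0.95,[-11.7,-45.5,1.3],[0,0,1.863]],[0.95,[-11.7,-45.5,1.3],[0,0,1.863]],[0.95,[-11.7,-45.5,1.3],[0,0,1.863]],[0.95,[-11.7,-45.5,1.3],[0,0,1.863]]])

```text
clock: 21.5
tool_pos: [0.6562, -0.1236, 0.2005]
tcp_rot: [2.569, 1.807, -0.001]
wrist_force: [0.4, -0.3, -0.3]
finger_gap: 0.948
finger_force: 0.0
```

```bash
python3 -c "
from h import *
st=r.observe();print(st['tool_pos'],st['joints'])
comps('wrist',.044,.06,(.58,.72,-.22,-.05),'w8')
go((.655,-.125,.018),70.2)"
```

```text
[ 0.6562 -0.1236  0.2005] [-0.2899  0.4194  1.2975 -0.0007  1.4248  0.0551]
wrist 2661 [0.049  0.0501 0.0512] [array([ 655.7, -125.7]), array([59.5, 60.1]), np.float64(69.8)]
shift [-0.16 -0.09 18.28] rot [0.    0.001 0.001] rows 3.7
```

>>> servo_tool(commands=[[0.95,[-0.2,-0.05,5],[0,0,0]],[0.95,[-0.2,-0.05,10],[0,0,0]],[0.95,[-0.2,-0.05,14],[0,0,0]],[0.95,[-0.2,-0.05,17],[0,0,0]],[0.95,[-0.2,-0.05,18.3],[0,0,0]],[0.95,[-0.2,-0.05,18.3],[0,0,0]],[0,[-0.2,-0.05,18.3],[0,0,0]],[0,[-0.2,-0.05,18.3],[0,0,0]],[0,[-0.2,-0.05,18.3],[0,0,0]],[0,[-0.2,-0.05,18.3],[0,0,0]],[0,[-0.2,-0.05,18.3],[0,0,0]],[0,[-0.2,-0.05,18.3],[0,0,0]],[0,[-0.2,-0.05,18.3],[0,0,0]],[0,[-0.2,-0.05,14],[0,0,0]],[0,[-0.2,-0.05,10],[0,0,0]],[0,[-0.2,-0.05,6],[0,0,0]],[0,[-0.2,-0.05,2],[0,0,0]],[0,[-0.2,-0.05,0],[0,0,0]],[0,[-0.2,-0.05,0],[0,0,0]]], grip_force=35)

```text
clock: 23.45
tool_pos: [0.6573, -0.1261, 0.2051]
tcp_rot: [2.565, 1.802, 0.008]
wrist_force: [-0.0, -0.4, -1.3]
finger_gap: 0.637
finger_force: 35.0
```

```bash
python3 -c "
from h import *
st=r.observe();print(st['tool_pos'],st['finger_gap'])
comps('wrist',.20,.26,(.58,.72,-.22,-.05),'w9')
comps('top',.035,.046,(.44,.66,0.02,.42))
go((.556,.1695,.2),86.9)"
```

```text
[ 0.6573 -0.1261  0.2051] 0.6368722368904408
wrist 13642 [0.2258 0.2356 0.2414] [array([ 658.3, -123.9]), array([55.4, 84.2]), np.float64(70.7)]
top 1066 [0.0375 0.0411 0.0435] [array([564.3, 231.6]), array([305.8, 160.4]), np.float64(86.8)]
shift [ 24.39 -19.3    0.02] rot [ 0.     0.001 -0.292] rows 6.2
```

>>> servo_tool(commands=[[0,[1.2,-1,0],[0,0,-0.02]],[0,[4,-3.2,0],[0,0,-0.05]],[0,[7,-5.5,0],[0,0,-0.09]],[0,[10,-7.9,0],[0,0,-0.12]],[0,[13,-10.3,0],[0,0,-0.16]],[0,[16,-12.7,0],[0,0,-0.2]],[0,[19,-15,0],[0,0,-0.23]],[0,[21.5,-17,0],[0,0,-0.26]],[0,[23.3,-18.4,0],[0,0,-0.28]],[0,[24.2,-19.1,0],[0,0,-0.292]],[0,[24.4,-19.3,0],[0,0,-0.292]],[0,[24.4,-19.3,0],[0,0,-0.292]],[0,[24.4,-19.3,0],[0,0,-0.292]]])

```text
clock: 24.85
tool_pos: [0.5568, 0.1685, 0.2005]
tcp_rot: [2.28, 2.158, -0.001]
wrist_force: [-0.4, -0.0, -1.9]
finger_gap: 0.636
finger_force: 35.0
```

```bash
python3 -c "
from h import *
st=r.observe();print(st['tool_pos'],st['finger_gap'])
comps('wrist',.035,.046,(.44,.66,0.02,.42),'w10')
comps('wrist',.20,.24,(.5,.62,.10,.24))
comps('top',.035,.046,(.44,.66,0.02,.42))
go((.556,.1695,.038),86.9)"
```

```text
[0.5568 0.1685 0.2005] 0.6356438975809114
wrist 4143 [0.0378 0.042  0.0433] [array([563.1, 241.2]), array([253.5, 162.8]), np.float64(87.0)]
wrist 285 [0.0359 0.0403 0.0448] [array([564.5, 316.4]), array([  1.2, 117.5]), np.float64(87.3)]
wrist 12287 [0.2217 0.2312 0.2322] [array([557.6, 170.9]), array([54.6, 84.1]), np.float64(86.9)]
top 510 [0.0384 0.0413 0.0437] [array([558.9, 129.8]), array([178.4, 160.2]), np.float64(87.0)]
shift [ 0.12 -0.12 16.28] rot [ 0.001  0.001 -0.001] rows 3.3
```

View pics/w10.png

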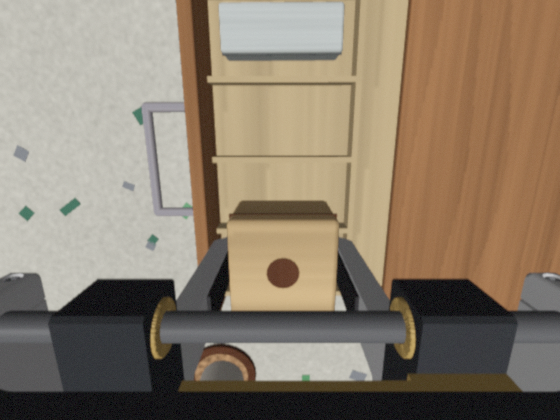

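```bash
python3 -c "
from h import *
st=r.observe();cam=camera('wrist',st)
print(plane(cam,[(280,79),(280,159),(280,230),(214,190),(352,190)],.042),st['tool_pos'])"
```

```text
[[0.5621 0.2942 0.042 ]
 [0.5574 0.211  0.042 ]
 [0.5526 0.127  0.042 ]
 [0.4794 0.1798 0.042 ]
 [0.6383 0.171  0.042 ]] [0.557  0.1685 0.2008]
```

Box is over pocket 3, whose dividers at rows 159 and 230 put its middle at y≈0.169 m. Lowering it.

>>> servo_tool(commands=[[0,[0.05,0.1,4],[0,0,0]],[0,[0.05,0.1,8],[0,0,0]],[0,[0.05,0.1,11],[0,0,0]],[0,[0.05,0.1,13.5],[0,0,0]],[0,[0.05,0.1,15],[0,0,0]],[0,[0.05,0.1,15.8],[0,0,0]],[0,[0.05,0.1,16.2],[0,0,0]],[0,[0.05,0.1,16.4],[0,0,0]],[0,[0.05,0.1,16.5],[0,0,0]],[0,[0.05,0.1,16.6],[0,0,0]],[0,[0.05,0.1,16.6],[0,0,0]]])

```text
clock: 26.1
tool_pos: [0.5593, 0.1694, 0.0376]
tcp_rot: [2.277, 2.158, 0.004]
wrist_force: [-1.1, -1.1, 7.8]
finger_gap: 0.634
finger_force: 35.0
```

Contact with the pocket floor (7.8 N); releasing.

>>> servo_tool(commands=[[0.85,[0,0,0],[0,0,0]],[0.85,[0,0,0],[0,0,0]],[0.85,[0,0,0],[0,0,0]],[0.85,[0,0,0],[0,0,0]],[0.85,[0,0,-2],[0,0,0]],[0.85,[0,0,-6],[0,0,0]],[0.85,[0,0,-11],[0,0,0]],[0.85,[0,0,-16],[0,0,0]],[0.4,[0,0,-18],[0,0,0]],[0.4,[0,0,-18],[0,0,0]],[0.4,[0,0,-18],[0,0,0]]])

```text
clock: 27.2
tool_pos: [0.557, 0.1698, 0.214]
tcp_rot: [2.28, 2.16, -0.001]
wrist_force: [0.3, 0.2, -0.5]
finger_gap: 0.632
finger_force: 0.0
```

```bash
python3 -c "
from h import *
st=r.observe();print(st['tool_pos'])
comps('wrist',.05,.075,(.38,.66,.0,.39),'w11')
comps('top',.05,.075,(.38,.66,.0,.39))
comps('top',.04,.06,(.4,.5,-.16,-.06))
go((.421,.2185,.16),86.9)"
```

```text
[0.557  0.1698 0.214 ]
wrist 1322 [0.0529 0.0631 0.0727] [array([483.7, 247.2]), array([251.4,   1.2]), np.float64(86.9)]
wrist 5864 [0.0567 0.058  0.0591] [array([566.6, 338.1]), array([ 45. , 120.1]), np.float64(87.1)]
wrist 1627 [0.0617 0.0642 0.0656] [array([440.5, 217. ]), array([119.2,  44.2]), np.float64(87.1)]
wrist 2860 [0.0668 0.0682 0.0692] [array([559.9, 169. ]), array([59.9, 60. ]), np.float64(86.9)]
top 616 [0.0639 0.0671 0.0694] [array([560.2, 169.9]), array([61.5, 60.7]), np.float64(86.4)]
top 339 [0.0607 0.0635 0.0659] [array([443.5, 224.8]), array([133.7,  49.9]), np.float64(86.4)]
top 130 [0.0499 0.0527 0.0549] [array([ 451.9, -110.7]), array([59.5, 60. ]), np.float64(1.1)]
shift [  4.16 -13.75   5.28] rot [-0.004  0.002  0.   ] rows 3.1
```

Both packs sit flat in their pockets. Gripping the bar to close the drawer.

>>> servo_tool(commands=[[0.4,[2,-7,2],[0,0,0]],[0.4,[4.6,-13.5,5.3],[0,0,0]],[0.4,[4.6,-13.5,5.3],[0,0,0]],[0.4,[4.6,-13.5,5.3],[0,0,0]],[0.4,[4.6,-13.5,5.3],[0,0,0]],[0.4,[4.6,-13.5,10],[0,0,0]],[0.4,[4.6,-13.5,14],[0,0,0]],[0.4,[4.6,-13.5,16],[0,0,0]],[0.4,[4.6,-13.5,17.1],[0,0,0]],[0.4,[4.6,-13.5,17.1],[0,0,0]],[0,[4.6,-13.5,17.1],[0,0,0]],[0,[4.6,-13.5,17.1],[0,0,0]],[0,[4.6,-13.5,17.1],[0,0,0]],[0,[4.6,-13.5,17.1],[0,0,0]],[0,[4.6,-13.5,17.1],[0,0,0]],[0,[4.6,-13.5,17.1],[0,0,0]]], grip_force=25)

```text
clock: 28.95
tool_pos: [0.4257, 0.2231, 0.0445]
tcp_rot: [2.279, 2.16, 0.002]
wrist_force: [-2.1, -0.4, 6.1]
finger_gap: 0.097
finger_force: 25.0
```

>>> servo_tool(commands=[[0,[0,0.4,0],[0,0,0]],[0,[0,1.2,0],[0,0,0]],[0,[0,2.4,0],[0,0,0]],[0,[0,3.6,0],[0,0,0]],[0,[0,4.8,0],[0,0,0]],[0,[0,6,0],[0,0,0]],[0,[0,7.2,0],[0,0,0]],[0,[0,8.4,0],[0,0,0]],[0,[0,9.6,0],[0,0,0]],[0,[0,10.8,0],[0,0,0]],[0,[0,12,0],[0,0,0]],[0,[0,13.2,0],[0,0,0]],[0,[0,14.4,0],[0,0,0]],[0,[0,15.5,0],[0,0,0]],[0,[0,16.4,0],[0,0,0]],[0,[0,17.1,0],[0,0,0]],[0,[0,17.6,0],[0,0,0]],[0,[0,17.9,0],[0,0,0]],[0,[0,18,0],[0,0,0]],[0,[0,18,0],[0,0,0]]])

```text
clock: 30.95
tool_pos: [0.6063, 0.2135, 0.0445]
tcp_rot: [2.279, 2.159, 0.003]
wrist_force: [-0.4, -0.4, 4.6]
finger_gap: 0.099
finger_force: 25.0
```

>>> servo_tool(commands=[[0,[0,0.2,0],[0,0,0]],[0,[0,0.4,0],[0,0,0]],[0,[0,0.6,0],[0,0,0]],[0,[0,0.8,0],[0,0,0]],[0,[0,0.8,0],[0,0,0]]])

```text
clock: 31.45
tool_pos: [0.607, 0.2134, 0.0444]
tcp_rot: [-2.276, -2.155, 0.013]
wrist_force: [-11.9, 1.8, 13.8]
finger_gap: 0.095
finger_force: 25.0
```

>>> servo_tool(commands=[[0,[0,0.3,0],[0,0,0]],[0,[0,0.6,0],[0,0,0]],[0,[0,0.6,0],[0,0,0]]])

```text
clock: 31.75
tool_pos: [0.6069, 0.2134, 0.0442]
tcp_rot: [-2.27, -2.149, 0.027]
wrist_force: [-21.7, 2.9, 21.3]
finger_gap: 0.1
finger_force: 25.0
```

```bash
python3 -c "
from h import *
st=r.observe();print(st['tool_pos'],st['wrist_force'])
p,d,cam=shoot('wrist','w12');p2,_,_=shoot('top')
X=cloud(cam,d);z=X[:,:,2]
import cv2
for zl,zh in((.078,.09),(.093,.104)):
    m=(z>zl)&(z<zh)&(X[:,:,0]>.6)&(X[:,:,0]<.9)&(abs(X[:,:,1]-.3)<.02);print(zl,m.sum(),np.percentile(X[m][:,0],[1,5,50,99]) if m.sum() else '')
cv2.imwrite('pics/c12.png',np.hstack([cv2.resize(p,(400,300)),cv2.resize(p2[40:220,60:300],(400,300))]))"
```

```text
[0.6069 0.2134 0.0442] [-21.6739   2.9379  21.3223]
0.078 3466 [0.6564 0.6571 0.6632 0.6716]
0.093 14715 [0.6708 0.6723 0.6945 0.7203]
```

View pics/c12.png

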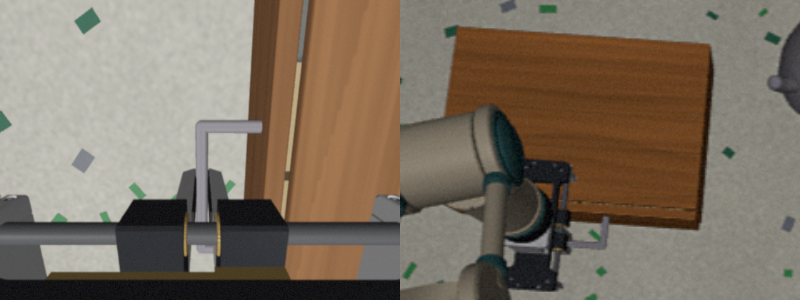

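The slot in view is only a ~1 mm reveal: the back of the drawer front (0.6704) meets the chest face (0.6708), and the bar is up against a hard stop. The drawer is shut. Easing off and releasing.

>>> servo_tool(commands=[[0,[0,-0.6,0],[0,0,0]],[0,[0,-1.1,0],[0,0,0]],[0.35,[0,-1.1,0],[0,0,0]],[0.35,[0,-1.1,0],[0,0,0]],[0.35,[0,-1.1,0],[0,0,0]],[0.35,[0,-1.1,0],[0,0,0]],[0.35,[0,-1.1,-3],[0,0,0]],[0.35,[0,-1.1,-8],[0,0,0]],[0.35,[0,-1.1,-13],[0,0,0]],[0.35,[0,-1.1,-18],[0,0,0]],[0.35,[0,-15,-18],[0,0,0]],[0.35,[0,-15,-18],[0,0,0]],[0.35,[0,-15,-18],[0,0,0]],[0.35,[0,-15,-18],[0,0,0]],[0.35,[0,-15,-18],[0,0,0]]])

```text
clock: 33.35
tool_pos: [0.4694, 0.2209, 0.2243]
tcp_rot: [2.278, 2.16, 0.003]
wrist_force: [0.0, -0.3, -0.8]
finger_gap: 0.35
finger_force: 0.0
```

```bash
python3 -c "
from h import *
st=r.observe();print(st['tool_pos'])
comps('wrist',.058,.07,(.5,.66,.1,.3),'w13')
comps('top',.04,.06,(.4,.5,-.16,-.06))
p,d,cam=shoot('wrist');X=cloud(cam,d);z=X[:,:,2]
for zl,zh in((.078,.09),(.093,.104)):
    m=(z>zl)&(z<zh)&(X[:,:,0]>.6)&(X[:,:,0]<.9)&(abs(X[:,:,1]-.26)<.01);print(zl,m.sum(),np.percentile(X[m][:,0],[1,5,50,99]) if m.sum() else '')
"
```

```text
[0.4694 0.2209 0.2243]
wrist 2369 [0.0606 0.0643 0.067 ] [array([627.3, 201.3]), array([200.2,  51.8]), np.float64(87.0)]
top 129 [0.0495 0.0527 0.0554] [array([ 451.9, -110.7]), array([59.4, 59.9]), np.float64(1.0)]
0.078 311 [0.6543 0.6548 0.6606 0.6703]
0.093 1729 [0.6692 0.6707 0.7096 0.7528]
```

View pics/w13.png

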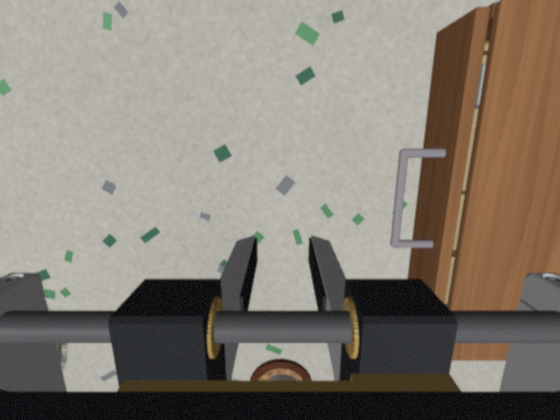

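```bash
python3 -c "
from h import *
p,d,cam=shoot('wrist');X=cloud(cam,d)
for v in (70,130,220):
    u0=425
    for u in range(u0,500):
        if X[v,u,2]>.02: print(v,u,p[v,u],X[v,u])
" | awk '{print}' | head -150; python3 -c "
from h import *
p,d,cam=shoot('top','t14');X=cloud(cam,d);z=X[:,:,2]
for v in range(150,205,1): print(v,p[v,215],X[v,215])
cv2.imwrite('pics/c14.png',cv2.resize(p[140:210,80:260],None,fx=4,fy=4,interpolation=cv2.INTER_CUBIC))
"|head -60
```

```text
70 436 [40 60 86] [0.6608 0.3532 0.0206]
70 437 [41 60 85] [0.6599 0.3524 0.0249]
70 438 [31 53 81] [0.6596 0.3519 0.0278]
70 439 [40 62 87] [0.6606 0.3518 0.0281]
70 440 [42 64 90] [0.6597 0.3511 0.0324]
70 441 [45 62 89] [0.6606 0.351  0.0329]
70 442 [33 57 83] [0.6597 0.3503 0.0368]
70 443 [32 57 83] [0.6601 0.3501 0.0383]
70 444 [39 59 85] [0.6595 0.3495 0.0418]
70 445 [37 56 83] [0.6604 0.3494 0.0422]
70 446 [37 57 86] [0.6596 0.3487 0.0458]
70 447 [35 58 84] [0.6599 0.3485 0.0474]
70 448 [40 58 85] [0.6596 0.348  0.05  ]
70 449 [34 56 83] [0.6591 0.3475 0.053 ]
70 450 [41 61 88] [0.6603 0.3475 0.0528]
70 451 [36 58 85] [0.6594 0.3469 0.0565]
70 452 [35 57 86] [0.6595 0.3465 0.0583]
70 453 [41 63 87] [0.6599 0.3463 0.0596]
70 454 [38 60 86] [0.66   0.346  0.0614]
70 455 [42 65 89] [0.6597 0.3456 0.0638]
70 456 [37 56 82] [0.659  0.345  0.0671]
70 457 [34 54 82] [0.6594 0.3448 0.0683]
70 458 [35 55 81] [0.6595 0.3445 0.0699]
70 459 [39 57 83] [0.6602 0.3443 0.0705]
70 460 [36 57 85] [0.6601 0.344  0.0726]
70 461 [42 61 91] [0.6599 0.3436 0.0747]
70 462 [39 61 89] [0.6587 0.343  0
[... 6900 characters left out ...]
0.0775 0.0007]
189 [134 139 141] [ 0.6126  0.0776 -0.0005]
190 [129 136 140] [ 0.6099  0.0776 -0.001 ]
191 [130 142 142] [ 0.6073  0.0775 -0.0012]
192 [130 138 141] [ 0.6043  0.0772 -0.0001]
193 [127 137 137] [ 0.6016  0.0771 -0.0001]
194 [127 137 140] [0.5986 0.0767 0.0019]
195 [128 140 142] [ 0.5964  0.0771 -0.0013]
196 [128 137 140] [ 0.5938  0.0771 -0.0018]
197 [126 135 138] [ 0.5914  0.0773 -0.0037]
198 [124 132 134] [0.5879 0.0764 0.0013]
199 [125 137 139] [0.5854 0.0765 0.    ]
200 [128 137 136] [0.5826 0.0763 0.0005]
201 [128 139 143] [ 0.5804  0.0767 -0.0027]
202 [125 138 137] [ 0.5776  0.0765 -0.0022]
203 [120 128 132] [0.5744 0.0759 0.0013]
204 [133 141 148] [0.5718 0.0759 0.0005]
```

View pics/c14.png

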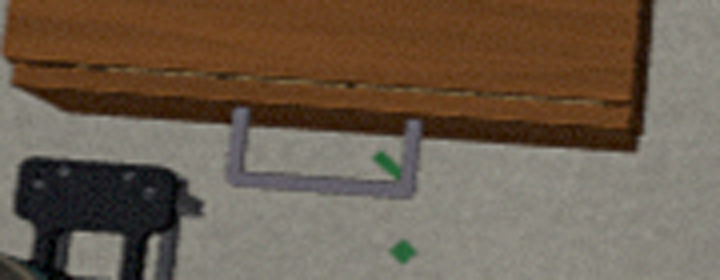

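Front face (0.6598) plus 14 mm thickness meets the chest face (0.6737), so the drawer is shut. The slot in view is just the height step between the two. The tin's front edge shows through it at x≈0.692, as expected. The ramekin is on the coaster. Handing in.

```bash
python3 -c "
from cell import job
print(job.job_done())"
```

```text
the job is handed in; nothing more can be done
None
```

I handed the job in (no verdict came back): the ramekin is on the coaster, the long tin is flat in pocket 1, the square box is flat in pocket 3, the carton and round tin were absent so pockets 2 and 4 are empty, and the drawer is shut.

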